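# Brush the offcuts off the toffee cutter

### The arm

A 6-joint arm with a two-finger parallel gripper is mounted at the origin on a cart in front of the work surface, level with it; the furniture and walls round the work are solid. World frame = base frame: x ahead of the robot, y to its left, z up, the work surface at z = 0. Lengths are in m, angles in degrees, forces in N, time in s.
With the tool pointing down it reaches from about 0.375 to 0.9 m from the base axis. Payload 3.1 kg.
Tool frame: the origin (TCP) lies at the very end of the fingers, on their centre line; the grasp point (between the pads) lies 19 mm behind it (grip_point_offset is the distance from the TCP to the grasp point, in m); y points along the fingers, x is the direction in which the jaws open and shut, and the axes are right-handed (so a half turn about y gives the same grasp; the last joint's range is limited). The gripper opens to 87 mm and grips with 3 to 60 N. Pads are 19 mm wide; open, the fingers measure 117 mm over their backs; the gripper's body (75 mm by 190 mm) begins 51 mm behind the grasp point.
Start: joints at [-10.227, 30.224, 82.088, -0, 67.689, -10.227], TCP at [0.625, 0, 0.223] pointing down, gripper open.
Joint ranges: [-176.69, 176.69], [-43.24, 126.21], [12.49, 139.97], [-82, 262], [0, 151.66], [-163.58, 163.58]. Speed limits (degrees/s): [159.86, 159.86, 180, 180, 180, 180].

### API

Orientations are given as a 3x3 rotation matrix whose columns are the frame's x, y, z axes.
In Python, from rig import * gives the robot as it stands.
- The arm moves only by the tool send_rows, never from a script. Its argument "moves" is text: rows parted by semicolons, each of 5 numbers parted by spaces: the finger opening in mm, from 0 to 87, then the shift along the tool's x, y, z in mm, then the turn about the tool's y in degrees. In form: fingers dx dy dz yaw; .... A call has 1 to 20 rows; each row shifts and turns the commanded pose from where the row before left it, along the tool's axes as they then stand; what a row does not reach is not made up. A row lasts 1/12 s, in which the tool goes at most 41.7 mm and 7.16 degrees, less where a joint would pass 70% of its speed; a pose out of reach is approached as far as the arm can. A call is refused whole if a number of a shift passes 41.7 or a number of a turn 7.16, either way. A call with a gripper value outside its range is refused whole. The fingers move at their own pace and stop on an object; the grip force is fixed at half the most. Time passes only in rows, so rows that do not move let the fingers close. It gives the time, the measured TCP pose, the force and the opening at its end, in the units of the state.
- read_state(): the state, without advancing time (a new reading comes with each control period).
- capture(name): name is "scene" or "side" or "wrist"; returns a dict with "image" (400x640x3 uint8, blue, green, red), "z_map" (400x640 float32, m along the optical axis (not along the pixel's ray), 0 where there is no reading), "mtx" (3x3 intrinsics, pixels), "origin" and "rotation" of the camera in the world; the wrist camera has in their place "tool_from_camera" (4x4, takes a point from camera to tool coordinates, whose origin is the TCP and whose axes are the tool frame's). Camera axes: x right, y up, looking along -z (the intrinsics and any distortion apply to the point x, -y, -z); pixel columns grow to the right and rows downward; lengths in m; the calibration is good to about 2 mm. A picture is of the moment at which its call begins: read the wrist's pose just before it.
- hand_in(): hands the job in, once; it reports no verdict.
Trained networks look in a picture, given as the dict that the camera call returned (one of the last four; its "shot" number tells which), for a name from the list of things; names that differ only in an ending like _2 or _b are one class to them, and where a whole thing is asked for, a point or a joint stands for the part that bears it (a point fixed in the world has none). Each returns a list of dicts, best first, with "p" (0 to 1); they miss things now and then, are a little off and sometimes report something else, mostly with a low value. They report only what shows in the picture. A call takes as long as a camera call. They do not tell look-alikes from the thing itself.
- search_frame(picture, name): "bbox" ([left, top, right, bottom] in pixels, round what is visible of it).
- masks_of(picture, name): "region" (400x640 bool, what is visible of it) and "bbox" ([left, top, right, bottom] in pixels, round what is visible of it).
- mark_of(picture, name): "pixel" ([row, column] in pixels: a listed point, or the origin of a listed thing).
The state is a dict: "time_s": time; "joint_positions": joint angles; "qvel": joint speeds; "tau": joint torques, N m; "position": TCP position; "tcp_rot": TCP orientation; "force": force on the tool from outside, world axes, zero at the start; "moment": the same for the moment, N m; "opening": opening from 0.0 (shut) to 1.0 (fully open).
Only numpy, scipy, OpenCV 4.12 (cv2) and the standard library are available. Lean on these libraries where they do the work, as an engineer would, in place of code of your own. Each camera call takes 0.05 s, during which the arm holds its last target. There are 200 camera calls.

### The job

Take the blue brush by its grip and sweep all four brown toffee offcuts along the white board of the toffee cutter and off its open end into the scrap tray. Keep the fingers off the toffee, then stand the brush upright on its bristles on the bare worktop and let go; leave the jar of sweets beside the cutter undisturbed.

Things in the scene. Friction and masses are not known exactly. Their poses are not given: they have to be found in the camera images.
- cutter: toffee cutter, fixed to the worktop: a grey base, 146 mm along x by 200 mm along y, carrying a white board, with a steel scrap tray as part of it at the -y end; origin on the worktop under the middle of the board. Outside its far (+x) side lies the shut blade lever, at most 82 mm above the worktop, its black grip reaching 60 mm past the board's -y end; it does not move
- board (a point): middle of the white board's top face, 40 mm above the worktop; axes as the cutter's. The board runs 100 mm either way in y and is 126 mm wide in x between two metal fences (10 mm thick, 11 mm above the board). At its +y end is a stop 8 mm thick, 11 mm above the board (free board ends at y = +92 mm). The -y end is open, at the edge of the tray
- tray (a point): middle of the floor of the scrap tray at the open -y end of the board; axes as the cutter's. Inside 126 mm (x) by 100 mm (y); floor 10 mm, side walls 40 mm, outer end wall 50 mm above the worktop; the board's edge, 30 mm above the tray floor, is its fourth wall
- brush: bench brush, about 0.18 kg, standing on its bristles on the worktop beside the cutter; origin in the middle of the bristle tips, x along the brush, z up. White stiff unbending bristles (100 x 40 mm, 36 mm high), blue block above (104 x 42 mm, top at z = 51 mm), then a level flat-sided blue grip bar along x, 90 mm long, 20 mm wide in y, z = 75 to 97 mm, on posts at x = -38 and +38 mm
- sweet_jar: loose round jar of sweets with a white lid, 64 mm wide, 100 mm high, standing on the worktop on the side of the cutter where the brush is not; origin in the middle of its underside; not needed
- toffee_0: brown toffee offcut, a hard chunk 24 x 20 x 18 mm, 15 g, lying at the start on the white board between 64 mm toward the tray and 29 mm toward the stop from the board's middle, up to 42 mm off its centre line; origin in its middle
- toffee_1: brown toffee offcut, a hard chunk 20 x 20 x 16 mm, 15 g, lying at the start on the white board between 64 mm toward the tray and 29 mm toward the stop from the board's middle, up to 42 mm off its centre line; origin in its middle
- toffee_2: brown toffee offcut, a hard chunk 26 x 18 x 18 mm, 15 g, lying at the start on the white board between 64 mm toward the tray and 29 mm toward the stop from the board's middle, up to 42 mm off its centre line; origin in its middle
- toffee_3: brown toffee offcut, a hard chunk 22 x 22 x 20 mm, 15 g, lying at the start on the white board between 64 mm toward the tray and 29 mm toward the stop from the board's middle, up to 42 mm off its centre line; origin in its middle
There are look-alikes about, which are no part of the job. There is more than one size of the brush; the one meant has the size given above.

How it is judged (in metres and radians):
On the way, in this order (a step that is already met when the one before it is completed fails the run):
1. the brush is brought down onto the board of the cutter, bristles within 15 mm of it (x of brush in the frame of board between -0.08 and 0.08 m and y of brush in the frame of board between -0.12 and 0.12 m and z of brush in the frame of board between -0.005 and 0.015 m and angle between brush's own z axis and vertical below 0.5 rad), for 0.2 s.
2. all four offcuts lie in the scrap tray (x of toffee_0 in the frame of tray between -0.062 and 0.062 m and y of toffee_0 in the frame of tray between -0.049 and 0.049 m and z of each of toffee_0, toffee_1, toffee_2, toffee_3 in the frame of tray below 0.034 m and x of toffee_1 in the frame of tray between -0.062 and 0.062 m and y of toffee_1 in the frame of tray between -0.049 and 0.049 m and x of toffee_2 in the frame of tray between -0.062 and 0.062 m and y of toffee_2 in the frame of tray between -0.049 and 0.049 m and x of toffee_3 in the frame of tray between -0.062 and 0.062 m and y of toffee_3 in the frame of tray between -0.049 and 0.049 m), for 0.2 s.
At the end, for the whole second after the job is handed in: all four offcuts lie at rest in the scrap tray (their middles inside its walls, less than 34 mm above its floor); the brush stands at rest on the worktop itself on its bristles (within 6 mm of it, upright within 0.12 rad), not on the cutter or in its tray (all of step 2 and height (world z) of brush below 0.006 m and angle between brush's own z axis and vertical below 0.12 rad and linear speed of each of brush, toffee_0, toffee_1, toffee_2, toffee_3 below 0.02 m/s); the robot touches nothing.
It fails at once if the fingers or arm touch a toffee offcut (contact force between any of the fingers, the arm and toffee_0 above 0.3 N or contact force between any of the fingers, the arm and toffee_1 above 0.3 N or contact force between any of the fingers, the arm and toffee_2 above 0.3 N or contact force between any of the fingers, the arm and toffee_3 above 0.3 N).
It fails at once if the jar of sweets is moved more than 30 mm, tipped over, or touches the toffee (distance of sweet_jar from where it was at the start of the episode above 0.03 m or angle between sweet_jar's own z axis and vertical above 0.3 rad or contact force between sweet_jar and toffee_0 above 0.3 N or contact force between sweet_jar and toffee_1 above 0.3 N or contact force between sweet_jar and toffee_2 above 0.3 N or contact force between sweet_jar and toffee_3 above 0.3 N).
It also fails if it takes over 56 s, if anything falls off the work surface, if the arm or the gripper's body presses on something with over 40 N, if the wrist force passes 120 N, or if a joint passes its speed limit or range.

## Working session

There is one attempt and no reset: what is moved stays moved. The work goes in short steps, Python scripts to look and compute and a tool call to move; the robot and the scene stay as the last step left them, time stands still between calls to the robot, and variables do not carry over. Pictures are saved under pics/ and viewed, about 8 in all and at most 12, crops included, and the job is handed in when it is done.

Besides the shell and the picture viewer there is one more tool, called in YAML: its name, and indented under it one key for each argument. send_rows: Moves the arm, as the interface text tells. Its arguments: {"type":"object","properties":{"moves":{"type":"string"}},"required":["moves"]}

```bash
mkdir -p pics; cat > h.py <<'E'
from rig import *
import numpy as np, cv2
def world(c,r,cc,z=None):
    K=c['mtx']; d=np.array([(cc-K[0,2])/K[0,0],-(r-K[1,2])/K[1,1],-1.0])
    if 'origin' in c: R=np.array(c['rotation']);o=np.array(c['origin'])
    else:
        T=np.array(c['tool_from_camera']);s=c['st'];Rt=np.array(s['tcp_rot'])
        R=Rt@T[:3,:3];o=Rt@T[:3,3]+np.array(s['position'])
    if z is None: return o+R@d*c['z_map'][int(r),int(cc)]
    w=R@d; return o+w*(z-o[2])/w[2]
def cloud(c):
    K=c['mtx'];v,u=np.mgrid[:400,:640];z=c['z_map']
    d=np.stack([(u-K[0,2])/K[0,0],-(v-K[1,2])/K[1,1],-np.ones_like(z)],-1)*z[...,None]
    if 'origin' in c: R=np.array(c['rotation']);o=np.array(c['origin'])
    else:
        T=np.array(c['tool_from_camera']);s=c['st'];Rt=np.array(s['tcp_rot'])
        R=Rt@T[:3,:3];o=Rt@T[:3,3]+np.array(s['position'])
    P=d@R.T+o; P[z==0]=np.nan; return P
def cap(n):
    s=read_state();c=capture(n);c['st']=s;return c
E
python3 - <<'E'
from h import *
np.set_printoptions(precision=3,suppress=True)
s=read_state();print(s['position'],s['tcp_rot'],s['time_s'])
for n in ['scene','side']:
    c=cap(n);cv2.imwrite(f'pics/{n}.png',c['image']);P=cloud(c)
    print(n,c['origin'],np.array(c['rotation'])[:,2])
    for t in ['brush','cutter','board','tray','sweet_jar','toffee_0']:
        if t in('board','tray','brush'):
            for m in mark_of(c,t)[:3]: print(t,'mark',m['p'],m['pixel'],world(c,*m['pixel']))
        if t not in('board','tray'):
          for m in masks_of(c,t)[:6]:
            q=P[m['region']];q=q[~np.isnan(q[:,0])]
            print(t,round(m['p'],2),m['bbox'],np.percentile(q,[3,50,97],axis=0).round(3).tolist())
E
```

```text
[0.624 0.    0.222] [[ 1.    -0.002 -0.   ]
 [ 0.     0.     1.   ]
 [-0.002 -1.     0.   ]] 0.0
scene [-0.648 -0.414  1.004] [-0.714 -0.382  0.586]
brush mark 0.88 [204.6, 294.9] [0.444 0.292 0.034]
brush mark 0.61 [187.0, 213.6] [0.429 0.718 0.006]
brush mark 0.52 [214.3, 319.9] [0.442 0.173 0.026]
brush 0.75 [205.7, 171.9, 223.3, 188.2] [[0.409, 0.692, 0.002], [0.431, 0.724, 0.035], [0.483, 0.775, 0.072]]
brush 0.64 [282.8, 181.2, 302.7, 215.1] [[0.415, 0.288, 0.006], [0.456, 0.303, 0.052], [0.51, 0.329, 0.1]]
brush 0.49 [313.9, 196.4, 322.3, 218.6] [[0.433, 0.17, 0.003], [0.447, 0.186, 0.038], [0.498, 0.202, 0.074]]
cutter 0.93 [332.9, 193.1, 420.9, 252.9] [[0.404, -0.201, 0.008], [0.484, -0.065, 0.04], [0.569, 0.092, 0.07]]
cutter 0.58 [283.7, 180.9, 304.9, 215.3] [[0.415, 0.288, 0.006], [0.455, 0.303, 0.052], [0.508, 0.329, 0.1]]
board mark 0.84 [215.1, 359.6] [0.488 0.02  0.042]
tray mark 0.56 [235.6, 395.9] [ 0.47  -0.139  0.011]
tray mark 0.45 [212.7, 362.2] [0.509 0.017 0.04 ]
sweet_jar 0.58 [440.7, 216.5, 464.5, 249.5] [[0.494, -0.361, 0.005], [0.506, -0.334, 0.071], [0.551, -0.304, 0.103]]
side [-0.613  0.625  0.622] [-0.847  0.322  0.422]
brush mark 0.97 [230.1, 283.2] [0.42  0.326 0.016]
brush mark 0.97 [219.8, 317.6] [0.461 0.197 0.01 ]
brush mark 0.57 [256.6, 145.3] [0.42  0.722 0.003]
brush 0.88 [308.6, 197.1, 327.5, 228.5] [[0.434, 0.155, 0.002], [0.46, 0.193, 0.037], [0.503, 0.212, 0.072]]
brush 0.87 [129.0, 227.6, 155.9, 261.5] [[0.41, 0.691, 0.001], [0.431, 0.721, 0.038], [0.54, 0.755, 0.072]]
brush 0.6 [275.7, 199.2, 293.0, 233.6] [[0.415, 0.294, 0.005], [0.425, 0.316, 0.051], [0.507, 0.332, 0.099]]
cutter 0.75 [334.2, 184.1, 361.8, 220.3] [[0.426, 0.015, 0.011], [0.518, 0.074, 0.043], [0.58, 0.103, 0.071]]
board mark 0.58 [195.9, 368.7] [0.017 0.267 0.298]
```

```bash
python3 - <<'E'
import cv2,numpy as np
a=cv2.imread('pics/scene.png')[150:290,170:490];b=cv2.imread('pics/side.png')[150:290,100:420]
cv2.imwrite('pics/both.png',cv2.resize(np.vstack([a,b]),None,fx=2.1,fy=2.1,interpolation=cv2.INTER_CUBIC))
E
```

```text
(no output)
```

View pics/both.png

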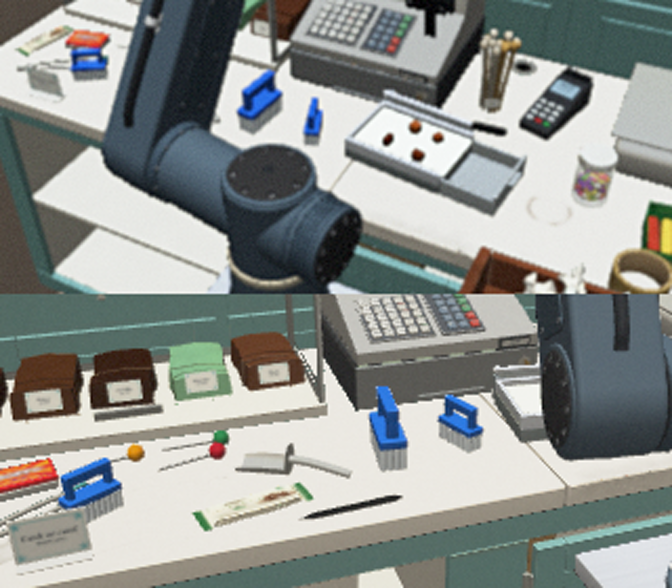

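```bash
python3 - <<'E'
from h import *
np.set_printoptions(precision=3,suppress=True)
c=cap('wrist');print(c['tool_from_camera'],c['mtx'])
for r,cc in[(0,0),(0,639),(399,0),(399,639),(200,320)]:print(world(c,r,cc,0.04))
cv2.imwrite('pics/w0.png',c['image'])
for m in masks_of(c,'toffee_0'): 
    q=cloud(c)[m['region']];print(m['p'],m['bbox'],np.nanmean(q,0))
E
```

```text
[[ 1.    -0.    -0.001  0.   ]
 [-0.001  0.286 -0.958 -0.163]
 [ 0.     0.958  0.286  0.078]
 [ 0.     0.     0.     1.   ]] [[350.275   0.    320.756]
 [  0.    350.275 201.814]
 [  0.      0.      1.   ]]
[0.344 0.16  0.04 ]
[0.905 0.16  0.04 ]
[ 0.229 -0.28   0.04 ]
[ 1.02 -0.28  0.04]
[ 0.625 -0.023  0.04 ]
0.88 [137.1, 140.2, 170.6, 162.9] [0.469 0.03  0.056]
0.87 [195.6, 218.4, 221.4, 242.2] [ 0.514 -0.049  0.054]
0.76 [133.0, 204.3, 159.3, 232.6] [ 0.45  -0.036  0.056]
0.6 [203.2, 170.1, 228.5, 196.8] [ 0.522 -0.002  0.056]
```

View pics/w0.png

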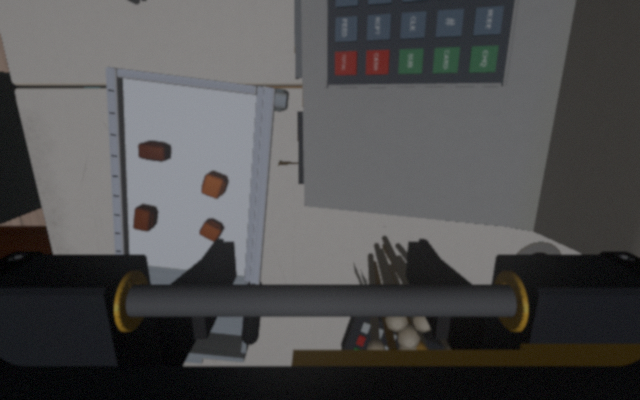

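```bash
python3 - <<'E'
from h import *
np.set_printoptions(precision=4,suppress=True)
c=cap('wrist');P=cloud(c)
m=masks_of(c,'cutter')
for k in m: print(k['p'],k['bbox'])
z=P[...,2]
inb=(P[...,0]>.36)&(P[...,0]<.62)&(P[...,1]>-.1)&(P[...,1]<.14)
fl=inb&(abs(z-.051)<.004)&(P[...,0]<.6);bd=inb&(abs(z-.041)<.004)
print(fl.sum(),bd.sum(),np.nanmedian(z[bd]))
# rows by y: board min/max x
ys=[];L=[];R=[]
for y in np.arange(-.08,.10,.01):
    s=bd&(abs(P[...,1]-y)<.004)
    if s.sum()<30: continue
    x=P[...,0][s]; x=x[(x>.4)&(x<.58)]
    if len(x)<30: continue
    f=fl&(abs(P[...,1]-y)<.004); fx=P[...,0][f]
    print(round(y,2),np.percentile(x,[1,99]),np.percentile(fx,[1,99]) if len(fx) else '')
for x0 in np.arange(.41,.56,.02):
    s=fl&(abs(P[...,0]-x0)<.005)&(P[...,1]>.05); b=bd&(abs(P[...,0]-x0)<.005)
    print(round(x0,2),np.percentile(P[...,1][s],[2,98]) if s.sum()>5 else '',np.percentile(P[...,1][b],[2,98]) if b.sum()>5 else '')
for t in['board','tray']:
  for k in mark_of(c,t)[:2]:print(t,k['p'],k['pixel'],world(c,*k['pixel']))
E
```

```text
0.86 [107.3, 71.0, 291.7, 364.4]
5216 19720 0.041022233037536215
-0.08 [0.4195 0.5438] [0.4119 0.5529]
-0.07 [0.4207 0.545 ] [0.4113 0.5535]
-0.06 [0.4218 0.5459] [0.4132 0.5553]
-0.05 [0.423 0.548] [0.4141 0.5568]
-0.04 [0.4241 0.5489] [0.4153 0.5574]
-0.03 [0.4256 0.5498] [0.4167 0.5587]
-0.02 [0.4268 0.5511] [0.418  0.5604]
-0.01 [0.4278 0.5522] [0.419  0.5611]
-0.0 [0.4291 0.5537] [0.4199 0.5625]
0.01 [0.4304 0.5548] [0.4213 0.564 ]
0.02 [0.4318 0.5559] [0.4228 0.587 ]
0.03 [0.433  0.5576] [0.4238 0.566 ]
0.04 [0.434  0.5583] [0.4253 0.5674]
0.05 [0.4355 0.5594] [0.4263 0.5689]
0.06 [0.4364 0.5609] [0.4281 0.5702]
0.07 [0.4378 0.5621] [0.4286 0.5899]
0.08 [0.4389 0.5619] [0.43   0.5848]
0.09 [0.4399 0.5132] [0.4318 0.5719]
0.41  
0.43 [0.0505 0.1022] [-0.0805  0.0411]
0.45 [0.0948 0.1024] [-0.0942  0.0917]
0.47 [0.0922 0.1006] [-0.0952  0.0898]
0.49 [0.0904 0.098 ] [-0.0881  0.0864]
0.51 [0.0879 0.0956] [-0.0683  0.0855]
0.53 [0.0853 0.0931] [-0.0818  0.0825]
0.55 [0.0827 0.0905] [-0.0574  0.0801]
board 0.97 [182.0, 189.4] [ 0.4932 -0.0038  0.0416]
```

send_rows:
  moves: "87 -15 0 38 0;87 -15 0 38 0;87 -15 0 38 0;87 -15 0 38 0;87 -15 0 38 0;87 -15 0 38 0;87 -15 0 0 0;87 -15 0 0 0;87 -15 0 0 0;87 0 0 0 0;87 0 0 0 0;87 0 0 0 0"

```text
time_s: 2.1
position: [0.4914, 0.228, 0.2229]
tcp_rot: [[1.0, 0.002, 0.0], [-0.0, 0.0, 1.0], [0.002, -1.0, 0.0]]
force: [0.8, 0.3, -0.2]
opening: 0.999
```

```bash
python3 - <<'E'
from h import *
np.set_printoptions(precision=4,suppress=True)
c=cap('wrist');P=cloud(c);cv2.imwrite('pics/w1.png',c['image'])
z=P[...,2]
for m in masks_of(c,'brush'):
    q=P[m['region']];q=q[~np.isnan(q[:,0])];print(m['p'],m['bbox'],np.percentile(q,[2,50,98],axis=0).round(3).tolist())
    h=np.percentile(q[:,2],97)
    for lo,hi in[(h-.006,h+.006),(.045,.056)]:
        t=q[(q[:,2]>lo)&(q[:,2]<hi)]
        if len(t)>20:
            r=cv2.minAreaRect(t[:,:2].astype(np.float32)*1000);print(lo,hi,len(t),r,np.median(t[:,2]))
        
E
```

```text
0.6 [235.4, 63.5, 354.2, 124.2] [[0.423, 0.288, 0.05], [0.469, 0.309, 0.096], [0.517, 0.331, 0.099]]
0.09302358055536418 0.10502358055536419 2897 ((468.7430114746094, 308.8360900878906), (19.979211807250977, 88.68644714355469), 83.39502716064453) 0.09772430237318458
0.045 0.056 2362 ((468.21014404296875, 308.8688659667969), (41.75759506225586, 103.82176971435547), 83.14414978027344) 0.05171385542636023
0.57 [263.7, 179.6, 340.3, 238.1] [[0.437, 0.179, 0.005], [0.472, 0.197, 0.039], [0.507, 0.214, 0.073]]
0.06669325452718658 0.07869325452718659 1002 ((472.13629150390625, 191.10562133789062), (65.06078338623047, 14.639846801757812), 18.967479705810547) 0.07158281593839769
0.045 0.056 60 ((471.0266418457031, 195.99781799316406), (64.97579193115234, 8.973965644836426), 13.186017036437988) 0.04998782830922255
```

View pics/w1.png

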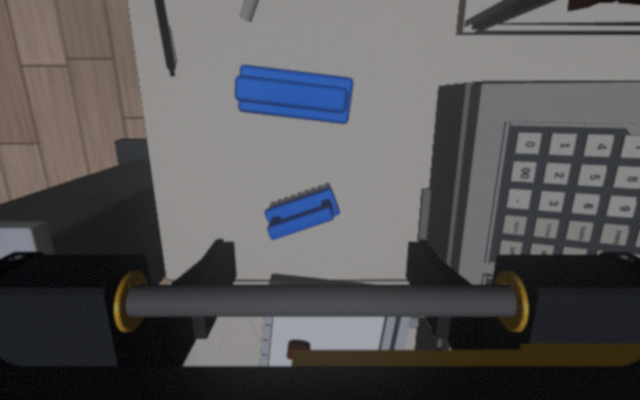

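send_rows:
  moves: "87 -8 0 27 0;87 -8 0 27 0;87 -7 0 27 0;87 0 0 0 -6.93;87 0 0 0 -6.93;87 0 0 0 -6.93;87 0 0 0 -6.93;87 0 0 0 -6.93;87 0 0 0 -6.93;87 0 0 0 -6.93;87 0 0 0 -6.93;87 0 0 0 -6.93;87 0 0 0 -6.93;87 0 0 0 -6.93;87 0 0 0 -6.93;87 0 0 0 0;87 0 0 0 0;87 0 0 0 0"

```text
time_s: 3.7
position: [0.4675, 0.3089, 0.2224]
tcp_rot: [[0.122, 0.0, -0.993], [0.993, 0.0, 0.122], [0.0, -1.0, -0.0]]
force: [-0.0, -0.6, -0.2]
opening: 0.999
```

```bash
python3 - <<'E'
from h import *
np.set_printoptions(precision=4,suppress=True)
c=cap('wrist');s=c['st'];P=cloud(c);print(s['position'],s['tcp_rot'],s['joint_positions'])
R=np.array(s['tcp_rot'])
for m in masks_of(c,'brush')[:3]:
    q=P[m['region']];q=q[~np.isnan(q[:,0])];print(m['p'],m['bbox'])
    t=q[(q[:,2]>.09)&(q[:,2]<.104)]
    if len(t)>20:
        r=cv2.minAreaRect(t[:,:2].astype(np.float32)*1000);print(len(t),r,np.median(t[:,2]))
        print(R.T@(np.array([*np.array(r[0])/1000,.067])-s['position'])*1000)
E
```

```text
[0.4675 0.3089 0.2224] [[ 0.1222  0.0001 -0.9925]
 [ 0.9925  0.      0.1222]
 [ 0.0001 -1.     -0.0001]] [ 22.0306  25.242   91.502    0.001   63.2514 -60.9519]
0.85 [299.2, 126.9, 344.2, 242.7]
2332 ((467.2073669433594, 308.37774658203125), (19.679401397705078, 88.39755249023438), 83.52806091308594) 0.09772110734205056
[ -0.5752 155.4314   0.2187]
0.66 [174.3, 153.4, 242.9, 234.6]
```

send_rows:
  moves: "87 0 30 0 0;87 0 30 0 0;87 0 30 0 0;87 0 30 0 0;87 0 20 0 0;87 0 15 0 0;87 0 0 0 0;87 0 0 0 0;87 0 0 0 0;0 0 0 0 0;0 0 0 0 0;0 0 0 0 0;0 0 0 0 0;0 0 0 0 0;0 0 0 0 0;0 0 0 0 0;0 0 0 0 0;0 0 0 0 0"

```text
time_s: 5.3
position: [0.467, 0.309, 0.0675]
tcp_rot: [[0.119, -0.0, -0.993], [0.993, -0.0, 0.119], [-0.0, -1.0, 0.0]]
force: [0.2, -0.1, -0.2]
opening: 0.403
```

send_rows:
  moves: "0 0 0 0 0;0 0 0 0 0;0 0 0 0 0;0 0 0 0 0;0 0 0 0 0;0 0 0 0 0;0 0 0 0 0;0 0 0 0 0"

```text
time_s: 5.97
position: [0.467, 0.309, 0.0675]
tcp_rot: [[0.119, -0.0, -0.993], [0.993, 0.0, 0.119], [0.0, -1.0, 0.0]]
force: [-0.3, 0.6, -0.6]
opening: 0.228
```

send_rows:
  moves: "0 0 -20 0 0;0 0 -30 0 0;0 0 -30 0 0;0 0 -20 0 0;0 -13 0 -4 0;0 -25 0 -6 0;0 -25 0 -6 0;0 -25 0 -6 0;0 -25 0 -7 0;0 -25 0 -7 0;0 -25 0 -7 0;0 -25 0 -6 0;0 -25 0 -6 0;0 -25 0 -6 0;0 0 0 0 0;0 0 0 0 0;0 0 0 0 0"

```text
time_s: 7.38
position: [0.498, 0.0652, 0.1665]
tcp_rot: [[0.12, -0.003, -0.993], [0.993, 0.0, 0.12], [0.0, -1.0, 0.003]]
force: [0.2, 0.0, -2.8]
opening: 0.227
```

```bash
python3 - <<'E'
from h import *
np.set_printoptions(precision=4,suppress=True)
c=cap('wrist');s=c['st'];P=cloud(c);print(s['position'],s['tcp_rot'],s['opening'],s['force'])
cv2.imwrite('pics/w2.png',c['image'])
C=np.array([.4912,-.0028]);A=np.array([[.9927,-.1206],[.1206,.9927]])
print('tcp uv',A@(np.array(s['position'])[:2]-C))
for m in masks_of(c,'brush')[:1]:
    q=P[m['region']];q=q[~np.isnan(q[:,0])];print('brush',m['p'],m['bbox'],np.percentile(q,[2,50,98],axis=0))
for m in masks_of(c,'toffee_0'):
    q=P[m['region']];q=q[~np.isnan(q[:,0])];q=q[q[:,2]>.045];uv=(q[:,:2]-C)@A.T
    print(m['p'],m['bbox'],np.percentile(uv,[2,50,98],axis=0).round(4).tolist(),np.median(q[:,2]))
uv=(P[...,:2]-C)@A.T; st=(abs(P[...,2]-.051)<.004)&(abs(uv[...,0])<.055)&(uv[...,1]>.08)&(uv[...,1]<.11)
print('stop v',np.percentile(uv[...,1][st],[2,98]) if st.sum()>20 else None)
for k in mark_of(c,'board')[:1]:print(k['p'],A@(world(c,*k['pixel'],.04)[:2]-C))
E
```

```text
[0.498  0.0652 0.1665] [[ 0.1203 -0.0028 -0.9927]
 [ 0.9927  0.0005  0.1203]
 [ 0.0001 -1.      0.0029]] 0.22679336932359528 [ 0.2266  0.0009 -2.7731]
tcp uv [-0.0014  0.0683]
brush 0.75 [283.3, 144.4, 361.5, 352.1] [[0.4477 0.0487 0.1406]
 [0.4701 0.0672 0.1955]
 [0.526  0.0877 0.1981]]
0.97 [258.7, 145.5, 283.0, 182.3] [[-0.0417, 0.0204], [-0.0305, 0.0289], [-0.0174, 0.036]] 0.05857459195295722
0.82 [172.5, 213.7, 204.8, 242.4] [[0.0164, -0.0541], [0.0253, -0.0439], [0.0368, -0.0355]] 0.056338851755533714
0.68 [230.4, 216.9, 258.5, 246.0] [[0.0177, -0.0065], [0.0258, 0.0042], [0.0378, 0.0144]] 0.06054201937669901
0.63 [167.0, 136.2, 204.5, 163.3] [[-0.0493, -0.0508], [-0.0408, -0.0382], [-0.031, -0.0282]] 0.05838060516558427
stop v [0.0917 0.0993]
0.61 [ 0.0045 -0.0042]
```

View pics/w2.png

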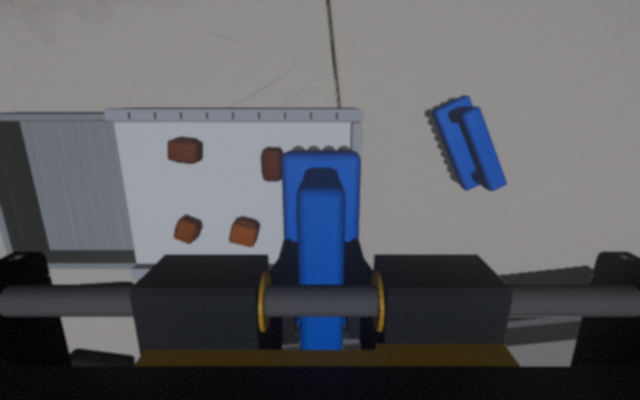

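send_rows:
  moves: "0 0 20 -1 0;0 0 20 0 0;0 0 10 0 0;0 0 5 0 0;0 0 0 0 0;0 0 0 0 0;0 0 0 0 0;0 0 0 0 0;0 0 0 0 0"

```text
time_s: 8.33
position: [0.5007, 0.0653, 0.1133]
tcp_rot: [[0.119, 0.002, -0.993], [0.993, -0.0, 0.119], [0.0, -1.0, -0.002]]
force: [-0.6, -0.0, -2.0]
opening: 0.224
```

send_rows:
  moves: "0 0 4 0 0;0 0 0 0 0;0 0 0 0 0;0 -5 0 0 0;0 -8 0 0 0;0 -8 0 0 0;0 -8 0 0 0;0 -8 0 0 0;0 -8 0 0 0;0 -8 0 0 0;0 -8 0 0 0;0 -8 0 0 0;0 -8 0 0 0;0 -8 0 0 0;0 0 0 0 0;0 0 0 0 0"

```text
time_s: 9.67
position: [0.4901, -0.0196, 0.1086]
tcp_rot: [[0.12, 0.0, -0.993], [0.993, -0.0, 0.12], [-0.0, -1.0, -0.0]]
force: [0.4, -0.1, -2.2]
opening: 0.225
```

```bash
python3 - <<'E'
from h import *
np.set_printoptions(precision=4,suppress=True)
c=cap('wrist');s=c['st'];print(s['position'],s['force'],s['moment'])
cv2.imwrite('pics/w3.png',c['image'])
C=np.array([.4912,-.0028]);A=np.array([[.9927,-.1206],[.1206,.9927]])
print('tcp uv',A@(np.array(s['position'])[:2]-C))
E
```

```text
[ 0.4901 -0.0196  0.1086] [ 0.3871 -0.0743 -2.1852] [0.0992 0.004  0.0289]
tcp uv [ 0.0009 -0.0168]
```

View pics/w3.png

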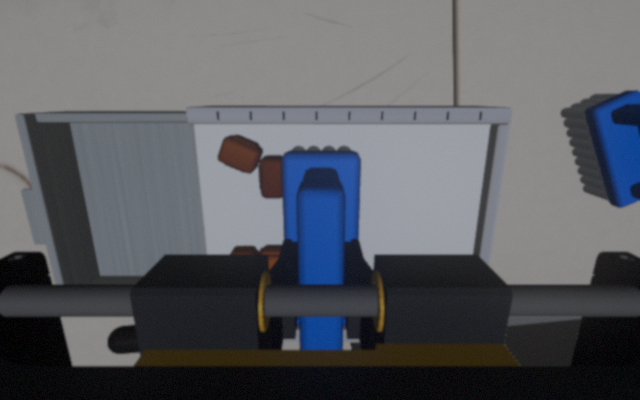

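send_rows:
  moves: "0 -5 0 0 0;0 -8 0 0 0;0 -8 0 0 0;0 -8 0 0 0;0 -8 0 0 0;0 -8 0 0 0;0 -8 0 0 0;0 -8 0 0 0;0 -8 0 0 0;0 -8 0 0 0;0 -8 0 0 0;0 -8 0 0 0;0 -8 0 0 0;0 -8 0 0 0;0 0 0 0 0;0 0 0 0 0;0 0 0 0 0"

```text
time_s: 11.13
position: [0.4769, -0.1271, 0.1085]
tcp_rot: [[0.119, -0.0, -0.993], [0.993, 0.0, 0.119], [0.0, -1.0, 0.0]]
force: [1.1, -0.8, -2.3]
opening: 0.224
```

```bash
cat > t.py <<'E'
from h import *
import sys
np.set_printoptions(precision=4,suppress=True)
C=np.array([.4912,-.0028]);A=np.array([[.9927,-.1206],[.1206,.9927]])
for n in sys.argv[1:]:
    c=cap(n);s=c['st'];P=cloud(c);cv2.imwrite(f"pics/{n}{int(s['time_s']*100)}.png",c['image'])
    print(n,s['time_s'],s['position'],s['force'],'tcp uv',A@(np.array(s['position'])[:2]-C))
    for m in masks_of(c,'toffee_0'):
        q=P[m['region']];q=q[~np.isnan(q[:,0])]
        print(round(m['p'],2),m['bbox'],(A@(np.median(q,0)[:2]-C)).round(3),np.median(q[:,2]).round(3))
E
python3 t.py wrist scene
```

```text
wrist 11.1333 [ 0.4769 -0.1271  0.1085] [ 1.114  -0.815  -2.2878] tcp uv [ 0.0008 -0.1251]
0.72 [329.1, 124.2, 357.3, 148.7] [-0.053 -0.112] 0.03
scene 11.2333 [ 0.4769 -0.1268  0.1085] [-0.5249 -0.2548 -2.2051] tcp uv [ 0.0008 -0.1248]
```

send_rows:
  moves: "0 0 -10 0 0;0 0 -25 0 0;0 0 -30 0 0;0 0 -20 0 0;0 25 0 0 0;0 30 0 0 0;0 30 0 0 0;0 30 0 0 0;0 30 0 0 0;0 0 0 0 0;0 0 0 0 0;0 0 0 0 0"

```text
time_s: 12.33
position: [0.4942, 0.0167, 0.1935]
tcp_rot: [[0.118, -0.0, -0.993], [0.993, -0.001, 0.118], [-0.001, -1.0, 0.0]]
force: [-0.4, -0.1, -2.4]
opening: 0.229
```

```bash
python3 t.py wrist; ls pics
```

```text
wrist 12.3333 [0.4942 0.0167 0.1935] [-0.4367 -0.119  -2.4007] tcp uv [0.0006 0.0198]
0.96 [149.0, 199.1, 174.5, 224.3] [ 0.031 -0.14 ] 0.027
0.91 [176.4, 199.3, 198.3, 223.4] [ 0.031 -0.115] 0.03
0.9 [169.9, 115.5, 188.6, 140.1] [-0.05  -0.112] 0.03
0.79 [140.3, 138.1, 166.8, 171.4] [-0.025 -0.138] 0.028
both.png
scene.png
scene1123.png
side.png
w0.png
w1.png
w2.png
w3.png
wrist1113.png
wrist1233.png
```

send_rows:
  moves: "0 14 0 3 0;0 24 0 5 0;0 25 0 5 0;0 25 0 5 0;0 25 0 5 0;0 25 0 5 0;0 25 0 5 0;0 25 0 5 0;0 25 0 6 0;0 25 0 6 0;0 25 0 6 0;0 24 0 5 0;0 0 0 0 0;0 0 20 0 0;0 0 30 0 0;0 0 30 0 0;0 0 25 0 0;0 0 15 0 0;0 0 0 0 0;0 0 0 0 0"

```text
time_s: 14.1
position: [0.4682, 0.3076, 0.0729]
tcp_rot: [[0.121, -0.002, -0.993], [0.993, -0.001, 0.121], [-0.001, -1.0, 0.002]]
force: [0.8, 1.4, -2.3]
opening: 0.227
```

send_rows:
  moves: "0 0 3 0 0;0 0 1 0 0;0 0 1 0 0;0 0 0 0 0;0 0 0 0 0;0 0 0 0 0"

```text
time_s: 14.6
position: [0.4681, 0.3091, 0.069]
tcp_rot: [[0.119, 0.001, -0.993], [0.993, 0.0, 0.119], [0.0, -1.0, -0.001]]
force: [0.1, -0.3, -1.9]
opening: 0.225
```

send_rows:
  moves: "0 0 1 0 0;0 0 0 0 0;0 0 0 0 0"

```text
time_s: 14.85
position: [0.4678, 0.309, 0.0675]
tcp_rot: [[0.119, -0.0, -0.993], [0.993, -0.0, 0.119], [-0.0, -1.0, 0.0]]
force: [-0.8, -0.6, -2.4]
opening: 0.226
```

send_rows:
  moves: "0 0 0.5 0 0;0 0 0 0 0;0 0 0 0 0;0 0 0.5 0 0;0 0 0 0 0;0 0 0 0 0"

```text
time_s: 15.35
position: [0.4679, 0.3091, 0.0674]
tcp_rot: [[0.119, 0.0, -0.993], [0.993, 0.0, 0.119], [0.0, -1.0, -0.0]]
force: [-2.4, -0.2, 6.9]
opening: 0.227
```

Contact at the original height; release and rise.

send_rows:
  moves: "87 0 0 0 0;87 0 0 0 0;87 0 0 0 0;87 0 0 0 0;87 0 0 0 0;87 0 0 0 0;87 0 0 0 0;87 0 0 0 0;87 0 0 0 0;87 0 0 0 0;87 0 0 0 0;87 0 0 0 0;87 0 0 0 0;87 0 -10 0 0;87 0 -25 0 0;87 0 -30 0 0;87 0 -30 0 0;87 0 -30 0 0;87 0 0 0 0;87 0 0 0 0"

```text
time_s: 17.02
position: [0.4692, 0.3095, 0.1943]
tcp_rot: [[0.119, 0.005, -0.993], [0.993, 0.002, 0.119], [0.003, -1.0, -0.005]]
force: [-0.0, 0.2, 0.2]
opening: 1.006
```

```bash
python3 t.py wrist scene; python3 - <<'E'
from h import *
c=cap('wrist');P=cloud(c);print(c['st']['force'],c['st']['opening'])
for m in masks_of(c,'brush')[:2]:
    q=P[m['region']];q=q[~np.isnan(q[:,0])]
    for lo,hi in((.09,.104),(.045,.056)):
        t=q[(q[:,2]>lo)&(q[:,2]<hi)]
        if len(t)>50: print(cv2.minAreaRect(t[:,:2].astype(np.float32)*1000),np.percentile(t[:,2],[5,50,95]))
E
ls -t pics|head -2; python3 -c "
import cv2,glob,os,numpy as np
f=sorted(glob.glob('pics/scene1*'))[-1];w=sorted(glob.glob('pics/wrist1*'))[-1]
a=cv2.resize(cv2.imread(f)[160:270,260:480],(640,320),interpolation=2)
cv2.imwrite('pics/fin.png',np.vstack([a,cv2.imread(w)[:270]]))"
```

```text
wrist 17.0167 [0.4692 0.3095 0.1943] [-0.0218  0.1723  0.195 ] tcp uv [-0.0595  0.3074]
scene 17.1167 [0.4672 0.3086 0.1913] [-0.1956  0.418  -0.8679] tcp uv [-0.0614  0.3062]
[-1.45545422 -0.66040721 -0.4525762 ] 1.002556240058671
((469.2925109863281, 194.22012329101562), (65.00161743164062, 10.140986442565918), 25.255908966064453) [0.04556506 0.05052953 0.05542025]
((468.24755859375, 308.41033935546875), (19.929367065429688, 88.94182586669922), 83.2033920288086) [0.09502707 0.09773388 0.09899326]
((467.96490478515625, 308.40264892578125), (41.94721221923828, 102.10706329345703), 83.49933624267578) [0.04907928 0.05171546 0.05308604]
scene1711.png
wrist1701.png
```

View pics/fin.png

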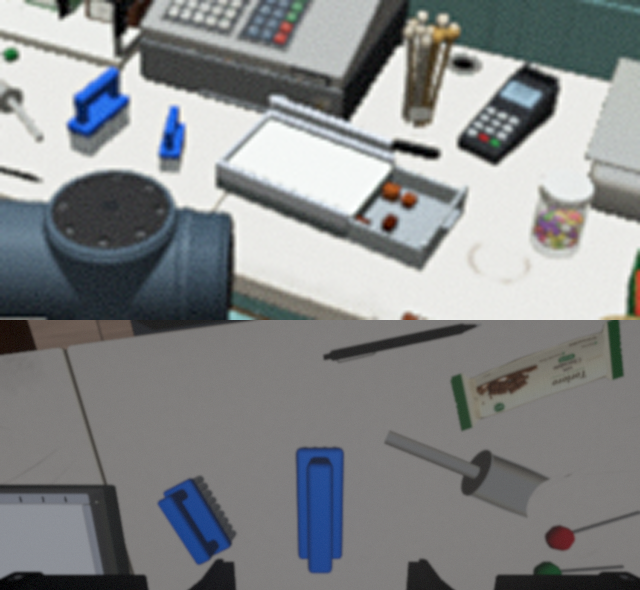

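```bash
python3 -c "
from rig import *
print(hand_in())"
```

```text
the job is handed in; nothing more can be done
None
```

All four toffee offcuts are in the scrap tray, and the brush is back upright on the bare worktop. I handed the job in at about 17 s of the 56 s allowed; `hand_in` reports no verdict.

I took the large blue brush by its grip and lowered it onto the board between the toffee and the stop. One pass along the board pushed all four offcuts over the open end. I then set the brush down where it had first stood, let go and raised the arm clear.

**Toffee:** the wrist camera found all four in the tray after the sweep, their tops 27–30 mm above the worktop. One lies about 10 mm from the fence-side wall and, like another, about 11–14 mm from the board edge; both are within the limits. In the final scene picture the board is empty.

**Brush:** its grip top measured 97.7 mm and its block top 51.7 mm, the same as before I picked it up, and both outlines are level. It stands upright on its bristles at (0.468, 0.308).

**Jar:** it stands upright in the final picture, with no visible change. I did not measure its position again.

**Checks that failed or fell short:** the toffee detector returned nothing on the last two pictures. In the scene picture I could see the offcuts in the tray, one of them partly hidden. The force reading drifted by about 1–2 N, even when the gripper was free.

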